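Make up two antenna-chamber kits in their foam trays

TASK

Make up the two kit trays for the antenna chamber from the stock on the bench: the tray with three recesses gets the gold module, the finned attenuator and the taller of the two narrow spacer blocks; the tray with two square recesses gets the array tower and the broad spacer block. Put each part the right way up into the recess cut for it, down on the recess floor, and set it down rather than dropping it. Leave the short narrow spacer block and the solder spool where they stand.

Things in the scene. Friction and masses are not known exactly. Their poses are not given: they have to be found in the camera images.
- module_tray: Fixed dark tray on feet, 164 x 120 mm (x, y), black foam with THREE light-floored recesses. Origin: on the bench under its centre. Floors at z 16 mm, foam top 24, rim 25, lugs 26.5. Recess centre (x, y), size: module (-41, 0), 70 x 98; attenuator (37, 28), 74 x 36, widened by finger cut-outs to 52 in y over the middle 30 of its x; narrow spacer (37, -29), 34 x 34. All mm, tray frame.
- tower_tray: Fixed dark tray on feet, 164 x 120 mm (x, y), black foam with TWO square light-floored recesses. Origin: on the bench under its centre. Floors at z 16 mm, foam top 24, rim 25, lugs 26.5. Recess centre (x, y), size: tower (-34, 0), 82 x 82; broad spacer (52, 0), 44 x 44. All mm, tray frame.
- rf_module: Gold microwave module: block 42 (x) x 84 (y) x 34 mm high, short black connector on its -x face. Origin: at the underside, middle of the outline with connector (56 x 85 mm); the block reaches x -14 to +28, y -42 to +42 mm. z up. 0.2 to 0.37 kg. Grip across the 42 mm.
- attenuator: Black finned coaxial attenuator lying down: 58 mm long (y, light metal connectors at its ends), 20 mm wide (x), 20 mm high. Origin: underside centre, z up. Grip the finned body across x. Lies along its recess, either way round.
- tall_spacer: The taller of two narrow printed spacer blocks (both yellow): 20 x 20 mm, 36 mm high, upright. Origin: underside centre, z up.
- short_spacer: The shorter of the two narrow printed spacer blocks: 16 x 16 mm, 26 mm high, upright. A spare: stays where it is. Origin: underside centre, z up.
- broad_spacer: Broad dark slate printed spacer block, 30 x 30 mm, 28 mm high. Origin: underside centre, z up.
- tower: Printed array tower, 80 mm high, open top: foot plate 64 x 64 x 6 mm, four white corner columns (54 mm across outside), boards between them (50 mm across y, at x -13 to +18 mm). Origin: at the underside; foot and columns are centred 2 to 3 mm to its +x side. z up. 0.07 to 0.12 kg. Grip across y near the top. Any quarter turn will do.
- solder_spool: Spool of solder standing on its black flange, 54 mm in diameter, 40 mm high. No kit part: stays where it is. Origin: underside centre.
Not all that is in view belongs to the job. Leave any red look-alike of the tall_spacer alone.

How it is judged:
By the outcome, as a careful person would: the job done as asked, in the order asked, and still so for the second after the job is handed in, with the robot touching nothing.
It also fails if it takes over 128 s, if anything falls off the work surface, if the arm or the gripper's body presses on something with over 40 N, if the wrist force passes 120 N, or if a joint passes its speed limit or range.

ROBOT

A 7-joint arm with a two-finger parallel gripper is mounted at the origin on the work surface; the furniture and walls round the work are solid. World frame = base frame: x ahead of the robot, y to its left, z up, the work surface at z = 0. Lengths are in m, angles in rad, forces in N, time in s.
With the tool pointing down it reaches from about 0.425 to 1.025 m from the base axis. Payload 9.4 kg.
Tool frame: the origin (TCP) lies between the finger pads; the fingertips stand 8 mm ahead of it and the grasp point (between the pads) lies 11 mm behind it; z points along the fingers, y is the line along which they close (so a half turn about z gives the same grasp; the last joint's range is limited). The gripper opens to 85 mm and grips with 20 to 120 N. Pads are 22 mm wide; open, the fingers measure 114 mm over their backs; the gripper's body (76 mm by 85 mm) begins 54 mm behind the grasp point. The pads swing forward as they close: fully open they stand 13 mm farther back than shut.
Start: joints at [1.05, 0.599, -0.003, 1.599, 0.002, 0.943, -0.08], TCP at [0.311, -0.655, 0.239] pointing down, gripper open.
Joint ranges: [-2.57, 2.57], [-0.35, 1.97], [-1.29, 1.29], [0.11, 2.56], [-1.05, 4.19], [0.11, 1.86], [-2.63, 2.63]. Speed limits (rad/s): [2.22, 2.22, 3.01, 3.01, 3.14, 3.14, 3.14].

INTERFACE

Orientations are given as a rotation vector (axis times angle).
In Python, from plant import read_state, snapshot, camera_info, finish_job gives the robot as it stands.
- The arm moves only by the tool move_arm, never from a script. Its argument "increments" is one flat list of numbers, 4 for each row, row after row: the shift along the world's x, y, z in cm, then the turn about the world's z in rad. A call has exactly 8 rows; each row shifts and turns the commanded pose from where the row before left it; what a row does not reach is not made up. A row lasts 1/12 s, in which the tool goes at most 41.7 mm and 7.16 degrees, less where a joint would pass 70% of its speed; a pose out of reach is approached as far as the arm can. A call is refused whole if a number of a shift passes 4.17 or a number of a turn 0.125, either way. A call with a gripper value outside its range is refused whole. "fingers" is the opening, from 0 (shut) to 1 (fully open), set as the call begins (left out, the last holds). The fingers move at their own pace and stop on an object; the grip force is fixed at half the most. Time passes only in rows, so rows that do not move let the fingers close, or fill a call up. It gives the time, the measured TCP pose, the force, the opening and the grip force at its end, in the units of the state.
- read_state(): the state, without advancing time (a new reading comes with each control period).
- snapshot(name): name is "side" or "top"; returns the picture (384x512x3 uint8, red, green, blue); there is no depth.
- camera_info(name): a dict with "fx", "fy", "cx", "cy" (pixels), "D" ([k1, k2, p1, p2, k3] as OpenCV has them; the pictures are not rectified), "eye" and "rotation" of the camera in the world. Camera axes: x right, y down, z forward; pixel columns grow to the right and rows downward; lengths in m; the calibration is good to about 2 mm. A picture is of the moment at which its call begins. camera_info takes no time and is no camera call.
- finish_job(): hands the job in; it is judged then, once.
The state is a dict: "time": time; "qpos": joint angles; "qvel": joint speeds; "joint_efforts": joint torques, N m; "position": TCP position; "eef_rot": TCP orientation; "contact_force": force on the tool from outside, world axes, zero at the start; "wrist_torque": the same for the moment, N m; "opening": finger opening in m; "grasp_force": force on a finger pad.
Only numpy, scipy, OpenCV 4.12 (cv2) and the standard library are available. Lean on these libraries where they do the work, as an engineer would, in place of code of your own. Each camera call takes 0.05 s, during which the arm holds its last target. There are 200 camera calls.

## Working session

There is one attempt and no reset: what is moved stays moved. The work goes in short steps, Python scripts to look and compute and a tool call to move; the robot and the scene stay as the last step left them, time stands still between calls to the robot, and variables do not carry over. Pictures are saved under pics/ and viewed, at most 14 in all, crops included, and the job is handed in when it is done.

Besides the shell and the picture viewer there is one more tool, called after "Request:" as name(argument=value, ...) on one line, values as JSON. move_arm: Moves the arm, as the interface text tells. Its arguments: {"type":"object","properties":{"increments":{"type":"array","items":{"type":"number"}},"fingers":{"type":"number"}},"required":["increments"]}

```bash
mkdir -p pics; ls; python3 - <<'E'
from plant import *
import cv2
for n in("top","side"):
    im=snapshot(n); cv2.imwrite(f"pics/{n}0.png",cv2.cvtColor(im,cv2.COLOR_RGB2BGR)); 
    c=cv2.resize(im[:,:,::-1],(768,576),interpolation=cv2.INTER_CUBIC); cv2.imwrite(f"pics/{n}0b.png",c)
    print(camera_info(n))
s=read_state();print(s)
E
```

```text
pics
{'fx': 451.88780592240846, 'fy': 451.88780592240846, 'cx': 248.9449786652538, 'cy': 189.3420971239286, 'D': array([0.00759988, 0.        , 0.        , 0.        , 0.        ]), 'eye': array([ 0.27043253, -0.05264255,  1.29427828]), 'rotation': array([-2.11039739,  2.12364129, -0.20622843])}
{'fx': 400.0158112838998, 'fy': 400.0158112838998, 'cx': 257.065866160081, 'cy': 187.83239085039102, 'D': array([-0.03075252,  0.        ,  0.        ,  0.        ,  0.        ]), 'eye': array([0.58443174, 0.84599999, 0.53335467]), 'rotation': array([-0.11462953, -2.70085635,  1.57319028])}
{'time': 0.1, 'qpos': array([ 1.05028907,  0.6000725 , -0.00250883,  1.60006339,  0.00181679,
        0.94293898, -0.07980448]), 'qvel': array([-0.00038064, -0.00158473,  0.00115962, -0.00175452, -0.00146651,
        0.0005718 , -0.00150269]), 'joint_efforts': array([ 6.35132033e-03, -7.77995181e+01,  1.57023311e+00, -2.58624440e+01,
        1.27007320e-02,  5.57873936e-03, -3.01791249e-05]), 'position': array([ 0.31108126, -0.65439289,  0.23847923]), 'eef_rot': array([-3.06318584e+00, -6.91170175e-01,  7.68489932e-04]), 'contact_force': array([ 0.57581264,  0.43698242, -0.00245386]), 'wrist_torque': array([-0.01461059,  0.00961177,  0.00162797]), 'grasp_force': 0.0, 'opening': 0.08558435524118713}
```

View pics/top0b.png

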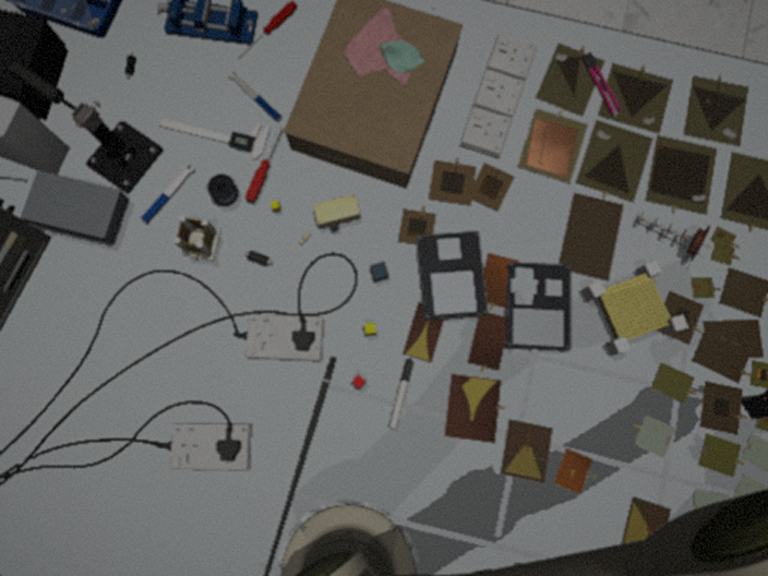

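View pics/side0b.png

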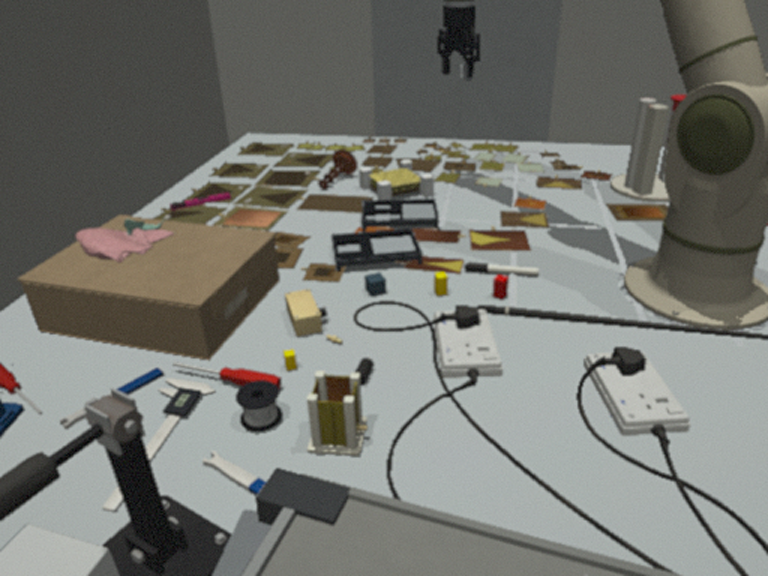

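The top view shows (in 768-px pixels) tower (197,238), spool (222,190), short spacer (276,205), module (337,210), attenuator (258,257), broad spacer (379,271), tall spacer (370,328), red decoy (358,382), tower tray (451,275) and module tray (538,306). The side view agrees with this.

```bash
cat > h.py <<'E'
import numpy as np,cv2
from plant import *
def ray(n,px):
    c=camera_info(n);K=np.array([[c["fx"],0,c["cx"]],[0,c["fy"],c["cy"]],[0,0,1]])
    u=cv2.undistortPoints(np.float64(px).reshape(-1,1,2),K,c["D"]).reshape(-1,2)
    return c["eye"],np.c_[u,np.ones(len(u))]@cv2.Rodrigues(c["rotation"])[0].T
def onz(n,px,z):
    e,d=ray(n,px); return (e+d*((z-e[2])/d[:,2])[:,None])[:,:2]
def proj(n,P):
    c=camera_info(n);K=np.array([[c["fx"],0,c["cx"]],[0,c["fy"],c["cy"]],[0,0,1]])
    R=cv2.Rodrigues(c["rotation"])[0].T
    return cv2.projectPoints(np.float64(P).reshape(-1,3),cv2.Rodrigues(R)[0],-R@c["eye"],K,c["D"])[0].reshape(-1,2)
E
python3 - <<'E'
from h import *
a=cv2.imread("pics/top0.png")
for n,x,y,w,h in(("ta",110,110,150,112),("tb",235,145,150,112)):
    cv2.imwrite(f"pics/{n}.png",cv2.resize(a[y:y+h,x:x+w],None,fx=5,fy=5,interpolation=cv2.INTER_NEAREST))
s=cv2.imread("pics/side0.png")
cv2.imwrite("pics/sa.png",cv2.resize(s[120:310,130:370],None,fx=3,fy=3,interpolation=cv2.INTER_NEAREST))
for n,p in dict(tower=(197,238),spool=(222,190),short=(276,205),mod=(337,210),att=(258,257),broad=(379,271),tall=(370,328),red=(358,382),tt=(451,275),mt=(538,306)).items():
    q=onz("top",np.array(p)/1.5,.02)[0]; print(n,q.round(3),np.hypot(*q).round(3))
E
```

```text
tower [0.618 0.292] 0.683
spool [0.715 0.247] 0.757
short [0.684 0.14 ] 0.698
mod [0.673 0.02 ] 0.673
att [0.579 0.172] 0.604
broad [ 0.55  -0.061] 0.553
tall [ 0.439 -0.043] 0.442
red [ 0.338 -0.021] 0.339
tt [ 0.541 -0.2  ] 0.577
mt [ 0.48  -0.363] 0.602
```

View pics/ta.png

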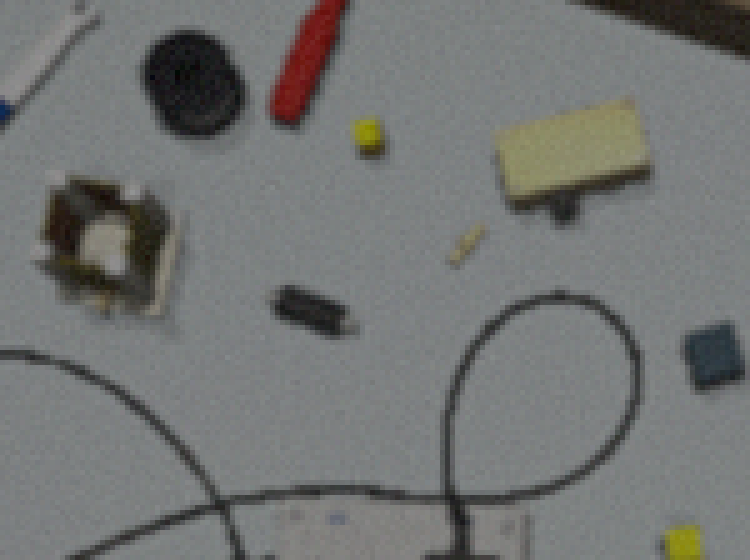

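View pics/tb.png

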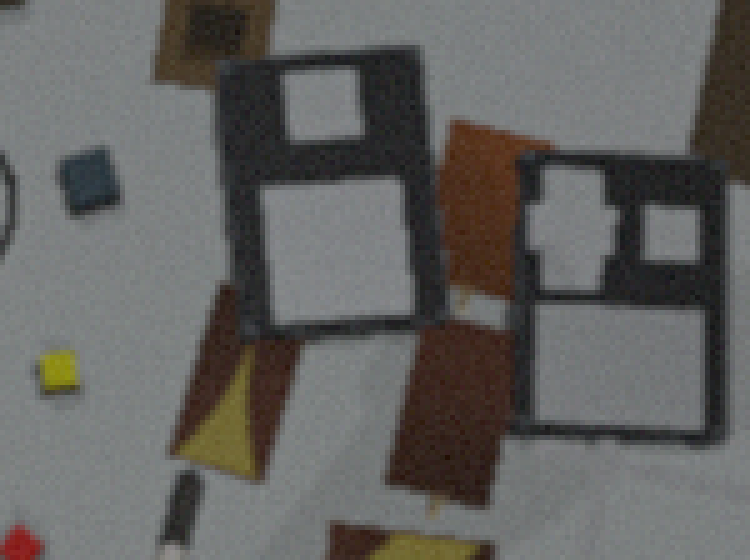

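View pics/sa.png

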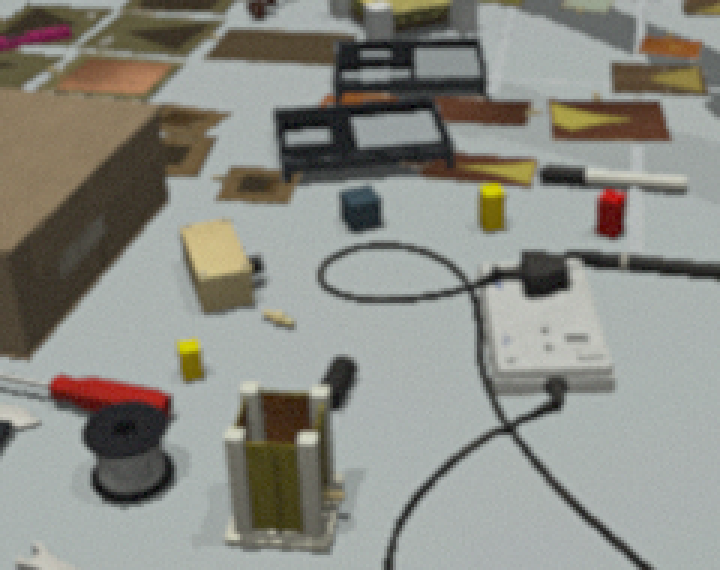

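Crop readings: spool (195,85), short spacer (369,135), module top (575,150) with its connector on the lower side (565,205), attenuator (312,310) and tower with its foot at lower right. Both trays have +x pointing up in the picture, and the module tray's attenuator recess is upper left (570,230). Next I'll measure with masks.

```bash
cat > m.py <<'E'
from h import *
def masks(f,n="top"):
    a=cv2.imread(f); b=cv2.resize(a,None,fx=4,fy=4,interpolation=cv2.INTER_CUBIC); b=cv2.GaussianBlur(b,(0,0),2.5)
    return b
def full(p): return (np.float64(p)+.5)/4-.5
def comp(m,near):  # component nearest to a full-res pixel; centroid + rect corners
    cs,_=cv2.findContours(m.astype(np.uint8),cv2.RETR_LIST,cv2.CHAIN_APPROX_NONE)
    cs=[c for c in cs if cv2.contourArea(c)>150]
    def d(c):
        return abs(cv2.pointPolygonTest(c,tuple(map(float,(np.array(near)+.5)*4-.5)),True)) if cv2.pointPolygonTest(c,tuple(map(float,(np.array(near)+.5)*4-.5)),False)<0 else 0
    c=min(cs,key=lambda c:(d(c),cv2.contourArea(c)))
    M=cv2.moments(c); return np.array([full((M["m10"]/M["m00"],M["m01"]/M["m00"]))]),full(cv2.boxPoints(cv2.minAreaRect(c))),c
def rep(name,n,m,near,zc):
    ce,bx,_=comp(m,near); w=onz(n,bx,zc); e=np.diff(np.r_[w,w[:1]],axis=0); L=np.hypot(*e.T)*1e3
    i=int(np.argmax(L)); print(name,"cen",(onz(n,ce,zc)[0]*1e3).round(1),"rectc",(w.mean(0)*1e3).round(1),"sides",L[:2].round(1),"long ang",round(np.degrees(np.arctan2(e[i,1],e[i,0]))%180,1)); return ce
E
python3 - <<'E'
from m import *
b=masks("pics/top0.png");hsv=cv2.cvtColor(b,cv2.COLOR_BGR2HSV);H,S,V=[hsv[...,i].astype(int) for i in range(3)]
F=lambda o,x,y:(o[0]+x/5,o[1]+y/5)
A=(110,110);B=(235,145)
sat=(S>90)&(H>15)&(H<40)
print([ (hsv[int(F(A,x,y)[1]*4),int(F(A,x,y)[0]*4)]) for x,y in((570,150),(600,190),(369,135),(712,355),(312,310),(400,380))])
gold=(S>50)&(H>15)&(H<40)
rep("mod sil","top",gold,F(A,575,150),.017)
rep("mod top","top",gold&(V>125),F(A,575,150),.034)
rep("short","top",sat,F(A,369,135),.013)
rep("tall","top",sat,F(A,685,543),.018)
rep("broad","top",(S>70)&(V<100)&(H>85),F(A,715,355),.014)
rep("att","top",(V<85),F(A,312,310),.010)
light=V>95
for n,x,y in(("T tower",340,250),("T broad",325,105),("M mod",620,365),("M att",572,230),("M sp",672,233)):
    rep(n,"top",light,F(B,x,y),.020)
# tower column tops
print((onz("top",[np.array(F(A,*p))-.4 for p in((65,180),(133,190),(42,250),(118,262))],.08)*1e3).round(0))
print((onz("top",[np.array(F(A,*p))-.4 for p in((182,213),(160,312))],.006)*1e3).round(0))
# side crop
G=lambda x,y:(130+x/3-.33,120+y/3-.33)
print("side cols",(onz("side",[G(*p) for p in((250,386),(306,388),(235,432),(308,435))],.08)*1e3).round(0))
c=cv2.imread("pics/top0.png")[135:180,110:155]; cv2.imwrite("pics/tw.png",cv2.convertScaleAbs(cv2.resize(c,None,fx=12,fy=12,interpolation=cv2.INTER_CUBIC),alpha=1.5))
E
```

```text
[array([ 30,  58, 140], dtype=uint8), array([15, 15, 68], dtype=uint8), array([ 30, 231, 139], dtype=uint8), array([103,  71,  65], dtype=uint8), array([15, 12, 42], dtype=uint8), array([ 90,   8, 130], dtype=uint8)]
mod sil cen [673.2  23. ] rectc [672.8  22.4] sides [84.4 48.7] long ang 104.3
mod top cen [672.1  22.4] rectc [671.9  21.9] sides [82.2 38.9] long ang 104.9
short cen [685.9 143.3] rectc [685.6 143.9] sides [17.  20.9] long ang 1.3
tall cen [439.2 -42.3] rectc [439.3 -42.1] sides [20.6 22.8] long ang 7.7
broad cen [551.8 -61.2] rectc [550.4 -61.9] sides [18.9 25.2] long ang 179.6
att cen [579.8 175.2] rectc [579.7 174.7] sides [20.9 46.3] long ang 69.2
T tower cen [ 507.7 -202.3] rectc [ 508.  -202.5] sides [82.8 80.2] long ang 94.2
T broad cen [ 593.9 -196.3] rectc [ 594.1 -196.4] sides [43.1 41.3] long ang 95.8
M mod cen [ 439.9 -360.1] rectc [ 440.3 -360.3] sides [67.5 95.6] long ang 86.5
M att cen [ 519.7 -337.4] rectc [ 519.3 -336.8] sides [70.9 50.2] long ang 170.5
M sp cen [ 516.  -394.2] rectc [ 516.8 -394.4] sides [28.7 30.7] long ang 176.6
[[639. 302.]
 [633. 264.]
 [599. 313.]
 [592. 270.]]
[[641. 253.]
 [581. 264.]]
side cols [[635. 263.]
 [601. 268.]
 [643. 305.]
 [601. 311.]]
```

View pics/tw.png

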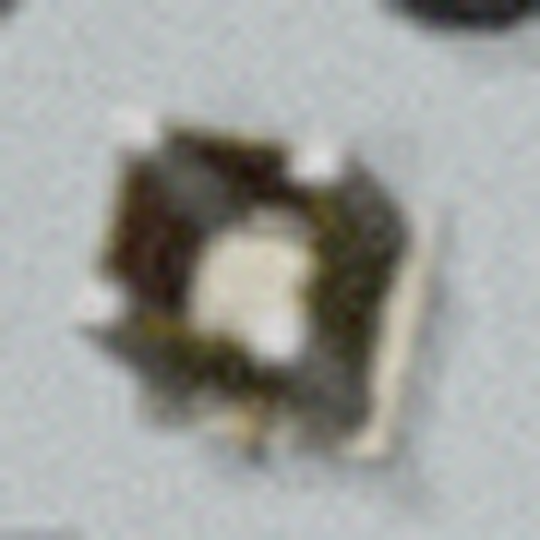

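The tower crop shows column tops at (135,128), (315,160), (97,302) and (275,333), with the foot edge from (425,215) to (375,445). The tray recess spacings match the given geometry to within 0.5 mm. Module tray yaw is -3.6° and tower tray yaw is +4.0°.

```bash
python3 - <<'E'
from m import *
p=np.array([(135,128),(315,160),(97,302),(275,333)])/12+np.array([110,135])-.46
w=onz("top",p,.08)*1e3; print("tower top",w.round(1),w.mean(0).round(1))
an=lambda d:round(np.degrees(np.arctan2(d[1],d[0])),1)
print("x-dir",an(w[0]-w[2]),an(w[1]-w[3]),"y-dir",an(w[0]-w[1])-90,an(w[2]-w[3])-90)
f=onz("top",np.array([(425,215),(375,445)])/12+np.array([110,135])-.46,.004)*1e3; print("foot edge",f.round(1),an(f[0]-f[1]))
G=lambda x,y:(130+x/3-.33,120+y/3-.33)
s=onz("side",[G(*q) for q in((250,386),(306,388),(235,432),(308,435))],.08)*1e3; print("side mean",s.mean(0))
B=np.array([235,145])-.4
for n,c,z in(("broad",[(60,158),(107,148),(118,203),(72,215)],.028),("tall",[(40,355),(75,348),(80,388),(43,393)],.036)):
    w=onz("top",np.array(c)/5+B,z)*1e3; print(n,w.mean(0).round(1),[an(w[i]-w[(i+1)%4])%90 for i in range(4)])
b=masks("pics/top0.png").astype(int); hsv=cv2.cvtColor(b.astype(np.uint8),cv2.COLOR_BGR2HSV);H,S,V=[hsv[...,i].astype(int) for i in range(3)]
for t in(80,90,100): rep("broad any","top",(V<t),(235+90/5,145+180/5),.014)
for t in(80,90,100): rep("att any","top",(V<t),(110+312/5,110+62),.010)
for t in(90,105,120): rep("tall top","top",(S>90)&(H>15)&(H<40)&(V>t),(235+60/5,145+370/5),.036)
# side checks
sb=masks("pics/side0.png");hsv=cv2.cvtColor(sb,cv2.COLOR_BGR2HSV);H,S,V=[hsv[...,i].astype(int) for i in range(3)]
rep("tall side","side",(S>120)&(H>15)&(H<40),G(491,208),.018)
rep("short side","side",(S>120)&(H>15)&(H<40),G(190,360),.013)
rep("broad side","side",(V<95)&(S>50)&(H>80),G(360,208),.014)
rep("att side","side",(V<80),G(342,380),.010)
E
```

```text
tower top [[640.4 306.9]
 [632.4 264.7]
 [598.6 313.7]
 [590.9 272.2]] [615.5 289.4]
x-dir -9.1 -10.2 y-dir -10.700000000000003 -10.5
foot edge [[640.7 256.8]
 [582.5 266.8]] -9.7
side mean [619.955527  286.5806252]
broad [547.6 -60.6] [np.float64(11.900000000000006), np.float64(10.5), np.float64(14.5), np.float64(11.300000000000011)]
tall [436.9 -43. ] [np.float64(11.0), np.float64(6.7), np.float64(7.400000000000006), np.float64(4.300000000000011)]
broad any cen [548.9 -60.3] rectc [549.1 -60. ] sides [30.7 33.8] long ang 16.0
broad any cen [549.1 -60.3] rectc [549.2 -60.1] sides [32.7 35.9] long ang 16.0
broad any cen [549.2 -60.3] rectc [549.3 -60.1] sides [34.6 38.2] long ang 15.8
att any cen [579.8 175.2] rectc [579.7 174.7] sides [20.1 44.9] long ang 68.8
att any cen [579.7 175.1] rectc [579.4 174.1] sides [21.6 48.6] long ang 68.8
att any cen [579.5 174.6] rectc [579.  172.9] sides [23.3 53.5] long ang 69.0
tall top cen [437.6 -42.4] rectc [438.  -42.2] sides [20.3 20.9] long ang 4.0
tall top cen [438.3 -42.5] rectc [438.7 -42.3] sides [20.1 19.5] long ang 93.8
tall top cen [439.2 -43. ] rectc [439.1 -42.4] sides [19.4 18.1] long ang 97.8
tall side cen [439.3 -48.9] rectc [438.7 -50.9] sides [88.2 20.2] long ang 81.9
short side cen [686.8 140.4] rectc [686.7 140.6] sides [15.1 48.1] long ang 99.0
broad side cen [552.2 -62.2] rectc [551.8 -62.3] sides [31.7 63.6] long ang 91.6
att side cen [579.9 173.4] rectc [581.7 175.1] sides [54.6 22.4] long ang 71.7
```

Request:
move_arm(increments=[1.506,2.82,0,0.0576,1.506,2.82,0,0.0576,1.506,2.82,0,0.0576,1.506,2.82,0,0.0576,1.506,2.82,0,0.0576,1.506,2.82,0,0.0576,1.506,2.82,0,0.0576,1.506,2.82,0,0.0576], fingers=0.75)

```text
time: 0.77
position: [0.4321, -0.4276, 0.2391]
eef_rot: [-2.823, -1.377, 0.0]
contact_force: [0.1, 0.6, 0.4]
opening: 0.0639
grasp_force: 0.0
```

Request:
move_arm(increments=[1.506,2.82,0,0.0576,1.506,2.82,0,0.0576,1.506,2.82,0,0.0576,1.506,2.82,0,0.0576,1.506,2.82,0,0.0576,1.506,2.82,0,0.0576,1.506,2.82,0,0.0576,1.506,2.82,0,0.0576])

```text
time: 1.43
position: [0.5526, -0.2021, 0.2391]
eef_rot: [-2.435, -1.985, 0.001]
contact_force: [-0.4, -0.6, -0.7]
opening: 0.0638
grasp_force: 0.0
```

Request:
move_arm(increments=[1.506,2.82,0,0.0576,1.506,2.82,0,0.0576,1.506,2.82,0,0.0576,1.506,2.82,0,0.0576,1.506,2.82,0,0.0576,1.506,2.82,0,0.0576,1.506,2.82,0,0.0576,1.506,2.82,0,0.0576])

```text
time: 2.1
position: [0.6731, 0.0234, 0.2389]
eef_rot: [-1.917, -2.489, 0.001]
contact_force: [1.3, -1.0, -0.1]
opening: 0.0643
grasp_force: 0.0
```

Request:
move_arm(increments=[0,0,-2.5,0,0,0,-2.5,0,0,0,-2.5,0,0,0,-2.5,0,0,0,-2.5,0,0,0,-2,0,0,0,0,0,0,0,0,0])

```text
time: 2.77
position: [0.672, 0.022, 0.0933]
eef_rot: [-1.919, -2.485, 0.003]
contact_force: [-0.1, 0.8, 0.8]
opening: 0.064
grasp_force: 0.0
```

Request:
move_arm(increments=[0,0,-2,0,0,0,-2,0,0,0,-1.5,0,0,0,-1.2,0,0,0,-0.8,0,0,0,0,0,0,0,0,0,0,0,0,0])

```text
time: 3.43
position: [0.6734, 0.0221, 0.0204]
eef_rot: [1.92, 2.485, 0.002]
contact_force: [0.5, -0.1, 0.7]
opening: 0.064
grasp_force: 0.0
```

```bash
python3 - <<'E'
from h import *
a=snapshot("side")[150:250,150:290,::-1]; b=snapshot("top")[105:175,190:290,::-1]
a=cv2.resize(a,None,fx=4,fy=4,interpolation=cv2.INTER_CUBIC);b=cv2.resize(b,(400,280),interpolation=cv2.INTER_CUBIC)
o=np.zeros((400+0,800,3),np.uint8);o[:,:400]=a[:,80:480];o[:280,400:]=b
cv2.imwrite("pics/g1.png",o)
E
```

```text
(no output)
```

View pics/g1.png

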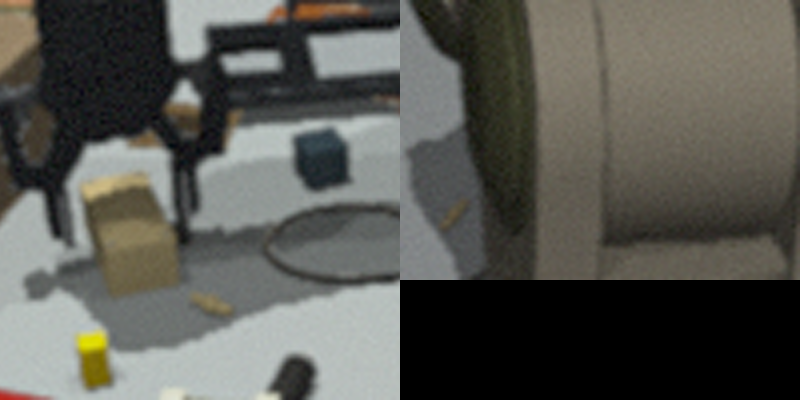

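The fingers straddle the module, with about equal room on both sides and the tips partway down its faces. I'll close the gripper, then lift.

Request:
move_arm(increments=[0,0,0,0,0,0,0,0,0,0,0,0,0,0,0,0,0,0,0,0,0,0,0,0,0,0,0,0,0,0,0,0], fingers=0.3)

```text
time: 4.2
position: [0.6731, 0.022, 0.0201]
eef_rot: [1.92, 2.486, 0.001]
contact_force: [-0.6, 0.0, 5.5]
opening: 0.0411
grasp_force: 62.5
```

Request:
move_arm(increments=[0,0,0.5,0,0,0,1,0,0,0,1.5,0,0,0,2,0,0,0,2,0,0,0,2,0,0,0,2,0,0,0,1,0])

```text
time: 4.87
position: [0.6735, 0.0221, 0.1423]
eef_rot: [1.919, 2.485, 0.003]
contact_force: [0.1, 0.4, -2.3]
opening: 0.0406
grasp_force: 61.5
```

Request:
move_arm(increments=[-1.414,-2.39,0,-0.0199,-1.414,-2.39,0,-0.0199,-1.414,-2.39,0,-0.0199,-1.414,-2.39,0,-0.0199,-1.414,-2.39,0,-0.0199,-1.414,-2.39,0,-0.0199,-1.414,-2.39,0,-0.0199,-1.414,-2.39,0,-0.0199])

```text
time: 5.53
position: [0.5586, -0.1702, 0.1394]
eef_rot: [-2.113, -2.325, 0.0]
contact_force: [-0.2, -1.2, -2.9]
opening: 0.0409
grasp_force: 61.5
```

Request:
move_arm(increments=[-1.414,-2.39,0,-0.0199,-1.414,-2.39,0,-0.0199,-1.414,-2.39,0,-0.0199,-1.414,-2.39,0,-0.0199,-1.414,-2.39,0,-0.0199,-1.414,-2.39,0,-0.0199,-1.414,-2.39,0,-0.0199,-1.414,-2.39,0,-0.0199])

```text
time: 6.2
position: [0.4455, -0.3613, 0.1394]
eef_rot: [-2.291, -2.149, 0.0]
contact_force: [0.2, -0.0, -3.5]
opening: 0.0411
grasp_force: 61.5
```

Request:
move_arm(increments=[0,0,-1,0,0,0,-2,0,0,0,-2,0,0,0,-1,0,0,0,-0.5,0,0,0,0,0,0,0,0,0,0,0,0,0])

```text
time: 6.87
position: [0.447, -0.3605, 0.0751]
eef_rot: [2.289, 2.15, 0.0]
contact_force: [0.1, 0.4, -1.6]
opening: 0.0409
grasp_force: 61.4
```

```bash
python3 - <<'E'
from h import *
s=read_state();print(s["position"],s["eef_rot"])
a=snapshot("side")[100:200,220:360,::-1]; b=snapshot("top")[160:250,310:400,::-1]
a=cv2.resize(a,None,fx=4,fy=4,interpolation=cv2.INTER_CUBIC);b=cv2.resize(b,(400,400),interpolation=cv2.INTER_CUBIC)
o=np.zeros((400,800,3),np.uint8);o[:,:400]=a[:,:400];o[:,400:]=b
cv2.imwrite("pics/g2.png",o)
E
```

```text
[ 0.44702147 -0.36048004  0.07509233] [2.28919915e+00 2.14989474e+00 3.23146209e-04]
```

View pics/g2.png

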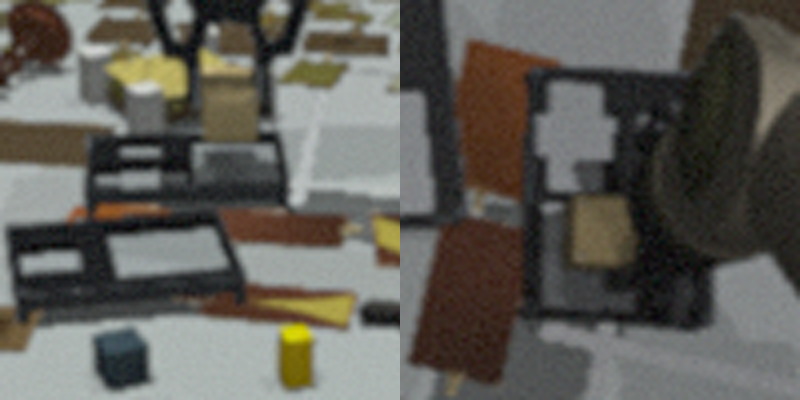

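The module hangs over the module recess, connector side toward -x, and looks well centred. I'll lower it now, slowly at the end.

Request:
move_arm(increments=[0,0,-1,0,0,0,-1,0,0,0,-0.8,0,0,0,-0.5,0,0,0,-0.3,0,0,0,-0.1,0,0,0,0,0,0,0,0,0])

```text
time: 7.63
position: [0.4466, -0.3604, 0.0373]
eef_rot: [2.29, 2.15, -0.0]
contact_force: [1.3, 0.4, -2.7]
opening: 0.0409
grasp_force: 61.5
```

Request:
move_arm(increments=[0,0,-0.05,0,0,0,-0.05,0,0,0,-0.05,0,0,0,-0.05,0,0,0,0,0,0,0,0,0,0,0,0,0,0,0,0,0])

```text
time: 8.3
position: [0.4466, -0.3605, 0.0361]
eef_rot: [2.29, 2.15, -0.0]
contact_force: [-0.8, 1.6, 5.9]
opening: 0.041
grasp_force: 62.6
```

Request:
move_arm(increments=[0,0,0,0,0,0,0,0,0,0,0,0,0,0,0.5,0,0,0,1.5,0,0,0,2.5,0,0,0,3,0,0,0,3,0], fingers=0.62)

```text
time: 8.97
position: [0.4462, -0.36, 0.1413]
eef_rot: [-2.289, -2.15, 0.0]
contact_force: [0.1, -1.0, -1.1]
opening: 0.0527
grasp_force: 0.0
```

Request:
move_arm(increments=[0.554,2.23,1,-0.0126,0.554,2.23,1,-0.0126,0.554,2.23,0,-0.0126,0.554,2.23,0,-0.0126,0.554,2.23,0,-0.0126,0.554,2.23,0,-0.0126,0.554,2.23,0,-0.0126,0.554,2.23,0,-0.0126])

```text
time: 9.63
position: [0.4909, -0.1809, 0.1607]
eef_rot: [2.396, 2.031, 0.0]
contact_force: [0.3, 0.4, 0.6]
opening: 0.0529
grasp_force: 0.0
```

```bash
python3 - <<'E'
from m import *
im=snapshot("top")[:,:,::-1]; cv2.imwrite("pics/top2.png",im)
b=masks("pics/top2.png");hsv=cv2.cvtColor(b,cv2.COLOR_BGR2HSV);H,S,V=[hsv[...,i].astype(int) for i in range(3)]
gold=(S>40)&(H>15)&(H<40)
p=proj("top",[[.447,-.3607,.05]])[0];print(p)
rep("mod","top",gold&(V>110),p,.05); rep("mod","top",gold,p,.033)
E
```

```text
[360.93658612 213.80488946]
mod cen [ 231.4 -386.7] rectc [ 235.6 -389.6] sides [219.5 260.3] long ang 81.2
mod cen [ 273.1 -326.7] rectc [ 335.5 -341.9] sides [801.5 643.2] long ang 166.7
```

Request:
move_arm(increments=[0.554,2.23,0,-0.0126,0.554,2.23,0,-0.0126,0.554,2.23,0,-0.0126,0.554,2.23,0,-0.0126,0.554,2.23,0,-0.0126,0.554,2.23,0,-0.0126,0.554,2.23,0,-0.0126,0.554,2.23,0,-0.0126], fingers=0.5)

```text
time: 10.35
position: [0.5353, -0.0026, 0.1606]
eef_rot: [2.495, 1.908, 0.0]
contact_force: [0.1, 0.1, -1.4]
opening: 0.0426
grasp_force: 0.0
```

Request:
move_arm(increments=[0.554,2.23,0,-0.0126,0.554,2.23,0,-0.0126,0.554,2.23,0,-0.0126,0.554,2.23,0,-0.0126,0.554,2.23,0,-0.0126,0.554,2.23,0,-0.0126,0.554,2.23,0,-0.0126,0.554,2.23,0,-0.0126])

```text
time: 11.02
position: [0.5796, 0.1758, 0.1606]
eef_rot: [-2.588, -1.78, 0.0]
contact_force: [0.7, 0.6, -0.1]
opening: 0.0428
grasp_force: 0.0
```

Request:
move_arm(increments=[0,0,-2,0,0,0,-2.5,0,0,0,-2.5,0,0,0,-2.5,0,0,0,-1.5,0,0,0,-1,0,0,0,0,0,0,0,0,0])

```text
time: 11.68
position: [0.5795, 0.1749, 0.0404]
eef_rot: [-2.588, -1.781, 0.001]
contact_force: [0.2, 1.5, 1.2]
opening: 0.0426
grasp_force: 0.0
```

```bash
python3 - <<'E'
from h import *
a=snapshot("side")[190:290,170:290,::-1]; b=snapshot("top")[170:250,310:400,::-1]
a=cv2.resize(a,None,fx=4,fy=4,interpolation=cv2.INTER_CUBIC);b=cv2.resize(b,(320,284),interpolation=cv2.INTER_CUBIC)
o=np.zeros((400,800,3),np.uint8);o[:,:480]=a;o[:284,480:]=b
cv2.imwrite("pics/g3.png",o)
E
```

```text
(no output)
```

View pics/g3.png

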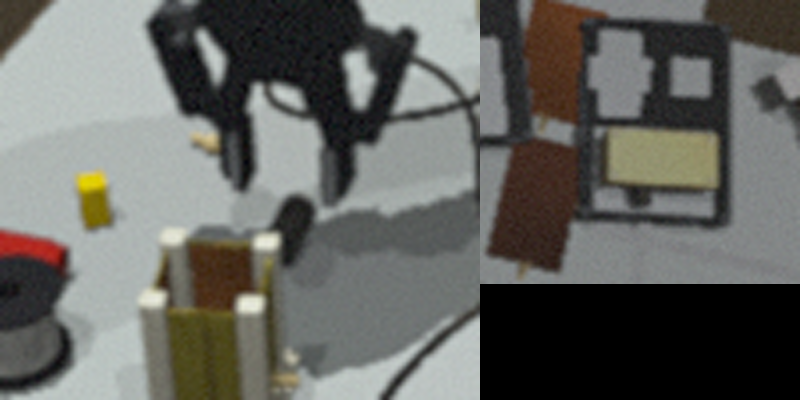

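The module sits squarely in its recess. The attenuator (295,225) lies midway between the open fingers, so I'll descend and grip.

Request:
move_arm(increments=[0,0,-1,0,0,0,-1,0,0,0,-0.6,0,0,0,-0.3,0,0,0,0,0,0,0,0,0,0,0,0,0,0,0,0,0])

```text
time: 12.45
position: [0.5796, 0.1749, 0.0115]
eef_rot: [2.588, 1.781, 0.001]
contact_force: [0.6, 0.1, 0.2]
opening: 0.0426
grasp_force: 0.0
```

Request:
move_arm(increments=[0,0,0,0,0,0,0,0,0,0,0,0,0,0,0,0,0,0,0,0,0,0,0,0,0,0,0,0,0,0,0,0], fingers=0.05)

```text
time: 13.12
position: [0.5797, 0.1748, 0.0118]
eef_rot: [2.588, 1.781, 0.001]
contact_force: [-1.4, -0.5, 6.3]
opening: 0.0184
grasp_force: 59.4
```

Request:
move_arm(increments=[0,0,0.5,0,0,0,1,0,0,0,1.5,0,0,0,2,0,0,0,2,0,0,0,2,0,0,0,2,0,0,0,1,0])

```text
time: 13.78
position: [0.5802, 0.175, 0.1343]
eef_rot: [2.588, 1.78, 0.004]
contact_force: [0.3, -0.2, -0.4]
opening: 0.0184
grasp_force: 58.8
```

Request:
move_arm(increments=[-0.251,-2.134,0,-0.053,-0.251,-2.134,0,-0.053,-0.251,-2.134,0,-0.053,-0.251,-2.134,0,-0.053,-0.251,-2.134,0,-0.053,-0.251,-2.134,0,-0.053,-0.251,-2.134,0,-0.053,-0.251,-2.134,0,-0.053])

```text
time: 14.45
position: [0.558, 0.0013, 0.1305]
eef_rot: [2.908, 1.188, -0.003]
contact_force: [0.5, -0.5, 0.3]
opening: 0.0187
grasp_force: 58.7
```

Request:
move_arm(increments=[-0.251,-2.134,0,-0.053,-0.251,-2.134,0,-0.053,-0.251,-2.134,0,-0.053,-0.251,-2.134,0,-0.053,-0.251,-2.134,0,-0.053,-0.251,-2.134,0,-0.053,-0.251,-2.134,0,-0.053,-0.251,-2.134,0,-0.053])

```text
time: 15.12
position: [0.5374, -0.169, 0.1305]
eef_rot: [-3.093, -0.549, 0.003]
contact_force: [0.5, 0.5, -0.4]
opening: 0.0186
grasp_force: 58.7
```

Request:
move_arm(increments=[-0.251,-2.134,0,-0.053,-0.251,-2.134,0,-0.053,-0.251,-2.134,0,-0.053,-0.251,-2.134,0,-0.053,-0.251,-2.134,0,-0.053,-0.251,-2.134,0,-0.053,-0.251,-2.134,0,-0.053,-0.251,-2.134,0,-0.053])

```text
time: 15.78
position: [0.5171, -0.3394, 0.1305]
eef_rot: [-3.139, 0.114, 0.003]
contact_force: [1.1, -0.4, -0.3]
opening: 0.0184
grasp_force: 58.7
```

Request:
move_arm(increments=[0,0,-1.5,0,0,0,-2,0,0,0,-2,0,0,0,-1.5,0,0,0,-0.5,0,0,0,0,0,0,0,0,0,0,0,0,0])

```text
time: 16.45
position: [0.5193, -0.3379, 0.0571]
eef_rot: [3.139, -0.106, 0.001]
contact_force: [-0.2, 0.0, -0.6]
opening: 0.0186
grasp_force: 58.7
```

```bash
python3 - <<'E'
from h import *
s=read_state();r=s["eef_rot"];print(s["position"],2*np.degrees(np.arctan2(r[1],r[0]))-90)
a=snapshot("side")[110:190,240:350,::-1]; b=snapshot("top")[165:235,320:400,::-1]
a=cv2.resize(a,None,fx=4,fy=4,interpolation=cv2.INTER_CUBIC);b=cv2.resize(b,(360,315),interpolation=cv2.INTER_CUBIC)
o=np.zeros((320,800,3),np.uint8);o[:,:440]=a;o[:315,440:]=b
cv2.imwrite("pics/g4.png",o)
E
```

```text
[ 0.51933653 -0.33792251  0.05707095] -93.86541012374067
```

View pics/g4.png

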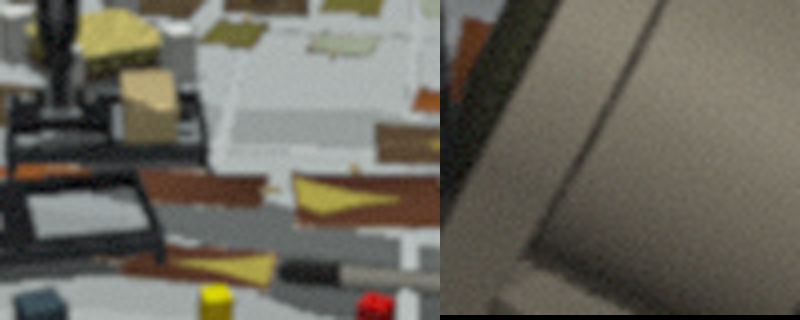

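The gripper hangs over the attenuator recess and hides it in both views. The measured pose is 0.6 mm off target and -93.9°, so I'll lower gently.

Request:
move_arm(increments=[0.04,0.05,-0.8,0,0,0,-0.8,0,0,0,-0.5,0,0,0,-0.3,0,0,0,-0.2,0,0,0,-0.1,0,0,0,0,0,0,0,0,0])

```text
time: 17.22
position: [0.5197, -0.3369, 0.0293]
eef_rot: [3.14, -0.105, 0.0]
contact_force: [-0.2, -1.7, -1.0]
opening: 0.0187
grasp_force: 58.7
```

Request:
move_arm(increments=[0,0,-0.05,0,0,0,-0.05,0,0,0,-0.05,0,0,0,-0.05,0,0,0,0,0,0,0,0,0,0,0,0,0,0,0,0,0])

```text
time: 17.88
position: [0.5197, -0.3369, 0.0277]
eef_rot: [3.14, -0.105, 0.0]
contact_force: [-1.5, 0.9, 5.5]
opening: 0.0184
grasp_force: 59.6
```

Request:
move_arm(increments=[0,0,0,0,0,0,0,0,0,0,0,0,0,0,0.3,0,0,0,0.7,0,0,0,1.5,0,0,0,3,0,0,0,3,0], fingers=0.28)

```text
time: 18.55
position: [0.519, -0.3365, 0.1129]
eef_rot: [-3.139, 0.105, 0.003]
contact_force: [0.9, 0.0, 0.5]
opening: 0.0239
grasp_force: 0.0
```

Request:
move_arm(increments=[-0.507,1.84,1,0.0108,-0.507,1.84,0.5,0.0108,-0.507,1.84,0,0.0108,-0.507,1.84,0,0.0108,-0.507,1.84,0,0.0108,-0.507,1.84,0,0.0108,-0.507,1.84,0,0.0108,-0.507,1.84,0,0.0108], fingers=0.55)

```text
time: 19.22
position: [0.4788, -0.1889, 0.1279]
eef_rot: [3.141, 0.032, 0.001]
contact_force: [1.2, 0.5, -1.3]
opening: 0.0472
grasp_force: 0.0
```

Request:
move_arm(increments=[-0.507,1.84,0,0.0108,-0.507,1.84,0,0.0108,-0.507,1.84,0,0.0108,-0.507,1.84,0,0.0108,-0.507,1.84,0,0.0108,-0.507,1.84,0,0.0108,-0.507,1.84,0,0.0108,-0.507,1.84,0,0.0108])

```text
time: 19.88
position: [0.4383, -0.0416, 0.1278]
eef_rot: [-3.137, -0.167, -0.001]
contact_force: [0.6, 0.8, 0.0]
opening: 0.0471
grasp_force: 0.0
```

Request:
move_arm(increments=[0,0,-2,0,0,0,-2,0,0,0,-1,0,0,0,0,0,0,0,0,0,0,0,0,0,0,0,0,0,0,0,0,0])

```text
time: 20.55
position: [0.4389, -0.0425, 0.078]
eef_rot: [3.137, 0.166, 0.002]
contact_force: [0.1, -0.4, 0.4]
opening: 0.0469
grasp_force: 0.0
```

```bash
python3 - <<'E'
from h import *
s=read_state();r=s["eef_rot"];print(s["position"],2*np.degrees(np.arctan2(r[1],r[0]))-90)
a=snapshot("side")[120:200,250:370,::-1]; b=snapshot("top")[165:245,320:400,::-1]
a=cv2.resize(a,None,fx=4,fy=4,interpolation=cv2.INTER_CUBIC);b=cv2.resize(b,(320,320),interpolation=cv2.INTER_CUBIC)
o=np.zeros((320,800,3),np.uint8);o[:,:480]=a;o[:,480:]=b
cv2.imwrite("pics/g5.png",o)
E
```

```text
[ 0.43886243 -0.04254781  0.07804347] -83.92672736522236
```

View pics/g5.png

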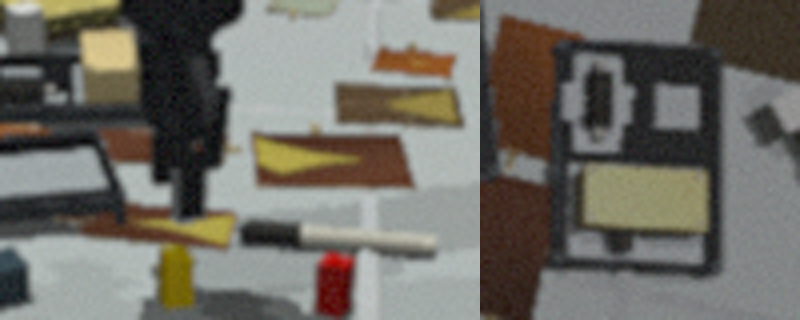

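The attenuator lies in its recess, along it. The gripper is above the yellow tall spacer (175,275), clear of the red one. I'll grasp it.

Request:
move_arm(increments=[0,0,-1.5,0,0,0,-1.5,0,0,0,-1.3,0,0,0,-0.9,0,0,0,-0.5,0,0,0,0,0,0,0,0,0,0,0,0,0])

```text
time: 21.32
position: [0.4438, -0.0429, 0.0275]
eef_rot: [-3.136, -0.167, 0.019]
contact_force: [-1.1, -0.8, -0.2]
opening: 0.0468
grasp_force: 0.0
```

Request:
move_arm(increments=[0,0,0,0,0,0,0,0,0,0,0,0,0,0,0,0,0,0,0,0,0,0,0,0,0,0,0,0,0,0,0,0], fingers=0.1)

```text
time: 21.98
position: [0.4439, -0.0429, 0.0277]
eef_rot: [-3.135, -0.166, 0.018]
contact_force: [-0.3, 0.4, 7.0]
opening: 0.0185
grasp_force: 58.5
```

Request:
move_arm(increments=[0,0,0.5,0,0,0,1,0,0,0,1.5,0,0,0,2,0,0,0,2,0,0,0,2,0,0,0,1,0,0,0,0,0])

```text
time: 22.65
position: [0.4446, -0.043, 0.1293]
eef_rot: [-3.136, -0.167, 0.014]
contact_force: [0.3, 0.3, -0.2]
opening: 0.0184
grasp_force: 58.8
```

Request:
move_arm(increments=[0.48,-2.197,0,-0.0105,0.48,-2.197,0,-0.0105,0.48,-2.197,0,-0.0105,0.48,-2.197,0,-0.0105,0.48,-2.197,0,-0.0105,0.48,-2.197,0,-0.0105,0.48,-2.197,0,-0.0105,0.48,-2.197,0,-0.0105])

```text
time: 23.32
position: [0.4819, -0.2197, 0.1265]
eef_rot: [-3.139, -0.034, 0.021]
contact_force: [1.1, 0.6, -0.9]
opening: 0.0183
grasp_force: 58.8
```

Request:
move_arm(increments=[0.48,-2.197,0,-0.0105,0.48,-2.197,0,-0.0105,0.48,-2.197,0,-0.0105,0.48,-2.197,0,-0.0105,0.48,-2.197,0,-0.0105,0.48,-2.197,0,-0.0105,0.48,-2.197,0,-0.0105,0.48,-2.197,0,-0.0105])

```text
time: 23.98
position: [0.5203, -0.3953, 0.1261]
eef_rot: [-3.136, 0.098, 0.021]
contact_force: [0.1, -0.4, -0.2]
opening: 0.0185
grasp_force: 58.8
```

Request:
move_arm(increments=[0,0,-1,0,0,0,-1.5,0,0,0,-1,0,0,0,-0.5,0,0,0,0,0,0,0,0,0,0,0,0,0,0,0,0,0])

```text
time: 24.65
position: [0.521, -0.3944, 0.0879]
eef_rot: [-3.138, 0.097, 0.017]
contact_force: [0.1, -1.2, 0.5]
opening: 0.0184
grasp_force: 58.8
```

```bash
python3 - <<'E'
from m import *
s=read_state();r=s["eef_rot"];print(s["position"],r,2*np.degrees(np.arctan2(r[1],r[0]))-90)
im=snapshot("side")[:,:,::-1]; cv2.imwrite("pics/s6.png",im)
b=masks("pics/s6.png");hsv=cv2.cvtColor(b,cv2.COLOR_BGR2HSV);H,S,V=[hsv[...,i].astype(int) for i in range(3)]
z=s["position"][2]-.0277
q=proj("side",[[.5161,-.3942,z+.008]])[0]; 
rep("sp(lower)","side",(S>120)&(H>15)&(H<40),q,z+.008)
ce,bx,c=comp((S>120)&(H>15)&(H<40),q); print("pred",q,"cen",ce,bx.round(1).tolist())
cv2.imwrite("pics/g6.png",cv2.resize(im[110:180,230:330],None,fx=6,fy=6,interpolation=cv2.INTER_CUBIC))
E
```

```text
[ 0.52102136 -0.39444235  0.08787683] [-3.13774122  0.0966259   0.01727435] 266.4722985870458
sp(lower) cen [ 520.2 -391.1] rectc [ 521.2 -390.3] sides [26.6 47. ] long ang 88.5
pred [254.80157541 124.07324209] cen [[253.60204082 124.46539116]] [[249.1, 122.6], [256.9, 121.6], [257.5, 126.7], [249.8, 127.6]]
```

View pics/g6.png

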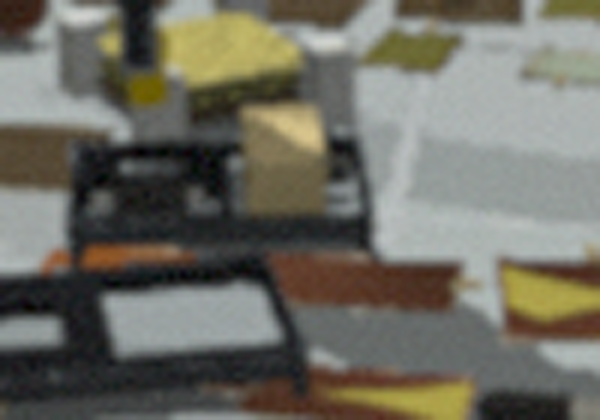

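The side view shows the yellow spacer (148,90) hanging over the narrow recess, about 3 mm too far in +x. I'll shift it by -2 mm and lower it.

Request:
move_arm(increments=[-0.2,0,-1,0,0,0,-1.2,0,0,0,-1,0,0,0,-0.6,0,0,0,-0.3,0,0,0,-0.1,0,0,0,0,0,0,0,0,0])

```text
time: 25.37
position: [0.5187, -0.3946, 0.0453]
eef_rot: [-3.137, 0.097, 0.018]
contact_force: [-0.2, 0.8, 0.1]
opening: 0.0183
grasp_force: 58.8
```

Request:
move_arm(increments=[0,0,-0.05,0,0,0,-0.05,0,0,0,-0.05,0,0,0,-0.05,0,0,0,0,0,0,0,0,0,0,0,0,0,0,0,0,0])

```text
time: 26.03
position: [0.5189, -0.3945, 0.0438]
eef_rot: [-3.137, 0.097, 0.018]
contact_force: [-0.9, 0.9, 6.0]
opening: 0.0185
grasp_force: 59.6
```

Request:
move_arm(increments=[0,0,0,0,0,0,0,0,0,0,0,0,0,0,0.5,0,0,0,1.5,0,0,0,3,0,0,0,3,0,0,0,3,0], fingers=0.4)

```text
time: 26.7
position: [0.5183, -0.3944, 0.1544]
eef_rot: [-3.137, 0.097, 0.02]
contact_force: [0.6, 0.0, 0.2]
opening: 0.0343
grasp_force: 0.0
```

Request:
move_arm(increments=[0.402,2.85,1,-0.0047,0.402,2.85,0,-0.0047,0.402,2.85,0,-0.0047,0.402,2.85,0,-0.0047,0.402,2.85,0,-0.0047,0.402,2.85,0,-0.0047,0.402,2.85,0,-0.0047,0.402,2.85,0,-0.0047], fingers=0.95)

```text
time: 27.37
position: [0.5508, -0.1651, 0.1636]
eef_rot: [-3.135, 0.157, 0.018]
contact_force: [-0.2, 0.4, 0.5]
opening: 0.081
grasp_force: 0.0
```

Request:
move_arm(increments=[0.402,2.85,0,-0.0047,0.402,2.85,0,-0.0047,0.402,2.85,0,-0.0047,0.402,2.85,0,-0.0047,0.402,2.85,0,-0.0047,0.402,2.85,0,-0.0047,0.402,2.85,0,-0.0047,0.402,2.85,0,-0.0047])

```text
time: 28.03
position: [0.583, 0.063, 0.1636]
eef_rot: [-3.131, 0.215, 0.018]
contact_force: [0.8, 0.0, 0.9]
opening: 0.0811
grasp_force: 0.0
```

Request:
move_arm(increments=[0.402,2.85,0,-0.0047,0.402,2.85,0,-0.0047,0.402,2.85,0,-0.0047,0.402,2.85,0,-0.0047,0.402,2.85,0,-0.0047,0.402,2.85,0,-0.0047,0.402,2.85,0,-0.0047,0.402,2.85,0,-0.0047])

```text
time: 28.7
position: [0.6151, 0.2911, 0.1635]
eef_rot: [-3.126, 0.274, 0.018]
contact_force: [0.5, -0.3, -1.0]
opening: 0.0811
grasp_force: 0.0
```

Request:
move_arm(increments=[0,0,-1,0,0,0,-2,0,0,0,-1.5,0,0,0,-0.5,0,0,0,0,0,0,0,0,0,0,0,0,0,0,0,0,0])

```text
time: 29.37
position: [0.6157, 0.2895, 0.1143]
eef_rot: [-3.125, 0.274, 0.016]
contact_force: [-0.9, 1.2, 0.2]
opening: 0.081
grasp_force: 0.0
```

```bash
python3 - <<'E'
from h import *
s=read_state();r=s["eef_rot"];print(s["position"],r,2*np.degrees(np.arctan2(r[1],r[0]))-90,s["qpos"][6])
a=snapshot("side")[190:310,170:290,::-1]; b=snapshot("top")[165:245,320:400,::-1]
a=cv2.resize(a,None,fx=4,fy=4,interpolation=cv2.INTER_CUBIC);b=cv2.resize(b,(320,320),interpolation=cv2.INTER_CUBIC)
o=np.zeros((480,800,3),np.uint8);o[:,:480]=a;o[:320,480:]=b
cv2.imwrite("pics/g7.png",o)
E
```

```text
[0.61573684 0.28954708 0.1143137 ] [-3.12522635  0.27401373  0.01628463] 259.97846382385154 -1.8389665635943344
```

View pics/g7.png

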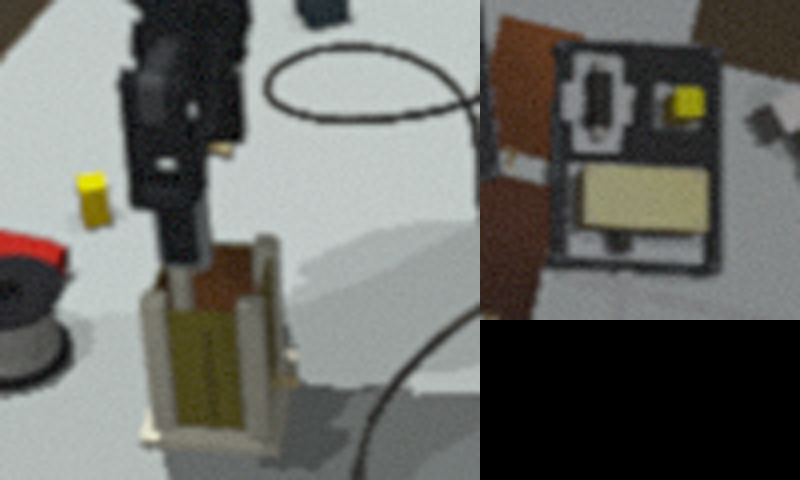

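```bash
python3 - <<'E'
from h import *
y=np.array([np.cos(np.radians(80)),np.sin(np.radians(80))]);c=np.array([.6157,.2895])
for n,o,z in(("finger tip",.045,.116),("face top",.026,.08),("near cols",.024,.08),("face at tip",.045,.06)):
    p=proj("side",[[*(c+y*o),z]])[0]; print(n,((p-[170,190])*4+2).round(0))
E
```

```text
finger tip [191. 272.]
face top [206. 310.]
near cols [207. 306.]
face at tip [201. 376.]
```

The tall spacer stands upright in its recess (690,103). The near fingertip is where projection predicts, centred on the tower face, so I'll descend and grip.

Request:
move_arm(increments=[0,0,-1,0,0,0,-1.2,0,0,0,-1.2,0,0,0,-1,0,0,0,-0.6,0,0,0,-0.4,0,0,0,0,0,0,0,0,0])

```text
time: 30.13
position: [0.6152, 0.2894, 0.059]
eef_rot: [-3.126, 0.274, 0.019]
contact_force: [-0.7, 1.0, 0.4]
opening: 0.0817
grasp_force: 0.0
```

Request:
move_arm(increments=[0,0,0,0,0,0,0,0,0,0,0,0,0,0,0,0,0,0,0,0,0,0,0,0,0,0,0,0,0,0,0,0], fingers=0.45)

```text
time: 30.8
position: [0.6156, 0.2896, 0.06]
eef_rot: [-3.125, 0.274, 0.017]
contact_force: [-0.1, -1.6, 5.4]
opening: 0.0489
grasp_force: 63.4
```

Request:
move_arm(increments=[0,0,0.5,0,0,0,1,0,0,0,1.5,0,0,0,2,0,0,0,2,0,0,0,2,0,0,0,2,0,0,0,1,0])

```text
time: 31.47
position: [0.6159, 0.2898, 0.1823]
eef_rot: [-3.125, 0.274, 0.015]
contact_force: [0.8, -0.0, -1.3]
opening: 0.0492
grasp_force: 62.8
```

Request:
move_arm(increments=[-0.45,-2.05,0,0.0102,-0.45,-2.05,0,0.0102,-0.45,-2.05,0,0.0102,-0.45,-2.05,0,0.0102,-0.45,-2.05,0,0.0102,-0.45,-2.05,0,0.0102,-0.45,-2.05,0,0.0102,-0.45,-2.05,0,0.0102])

```text
time: 32.13
position: [0.5786, 0.1247, 0.1793]
eef_rot: [-3.135, 0.145, 0.019]
contact_force: [0.3, -0.0, -0.8]
opening: 0.0485
grasp_force: 62.9
```

Request:
move_arm(increments=[-0.45,-2.05,0,0.0102,-0.45,-2.05,0,0.0102,-0.45,-2.05,0,0.0102,-0.45,-2.05,0,0.0102,-0.45,-2.05,0,0.0102,-0.45,-2.05,0,0.0102,-0.45,-2.05,0,0.0102,-0.45,-2.05,0,0.0102])

```text
time: 32.8
position: [0.5426, -0.0393, 0.1793]
eef_rot: [-3.139, 0.017, 0.019]
contact_force: [0.2, 0.3, -1.5]
opening: 0.0489
grasp_force: 62.8
```

Request:
move_arm(increments=[-0.45,-2.05,0,0.0102,-0.45,-2.05,0,0.0102,-0.45,-2.05,0,0.0102,-0.45,-2.05,0,0.0102,-0.45,-2.05,0,0.0102,-0.45,-2.05,0,0.0102,-0.45,-2.05,0,0.0102,-0.45,-2.05,0,0.0102])

```text
time: 33.47
position: [0.5067, -0.2033, 0.1793]
eef_rot: [-3.137, -0.111, 0.019]
contact_force: [0.0, 0.2, -0.5]
opening: 0.0487
grasp_force: 62.8
```

Request:
move_arm(increments=[0,0,-1,0,0,0,-2,0,0,0,-2,0,0,0,-1.5,0,0,0,-0.5,0,0,0,0,0,0,0,0,0,0,0,0,0])

```text
time: 34.13
position: [0.5076, -0.2025, 0.11]
eef_rot: [-3.138, -0.11, 0.017]
contact_force: [0.8, 0.3, -0.5]
opening: 0.0488
grasp_force: 62.7
```

```bash
python3 - <<'E'
from h import *
s=read_state();r=s["eef_rot"];print(s["position"],r,2*np.degrees(np.arctan2(r[1],r[0]))-90)
a=snapshot("side")[110:190,210:330,::-1]; b=snapshot("top")[145:225,250:330,::-1]
a=cv2.resize(a,None,fx=4,fy=4,interpolation=cv2.INTER_CUBIC);b=cv2.resize(b,(320,320),interpolation=cv2.INTER_CUBIC)
o=np.zeros((320,800,3),np.uint8);o[:,:480]=a;o[:,480:]=b
cv2.imwrite("pics/g8.png",o)
E
```

```text
[ 0.50755775 -0.20250251  0.10997258] [-3.13793889 -0.11020097  0.01733752] -445.97732359450697
```

View pics/g8.png

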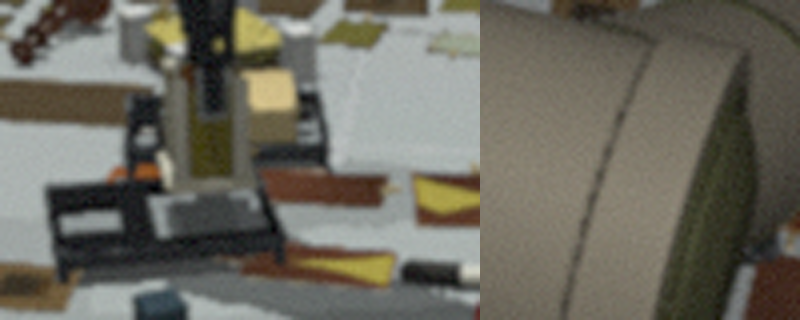

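```bash
python3 - <<'E'
from h import *
t=np.radians(4);R=np.array([[np.cos(t),-np.sin(t)],[np.sin(t),np.cos(t)]])
for z in(.050,.016):
  for dx in(32,-32):
    q=np.array([.5079,-.2024])+R@np.array([dx,32])/1e3
    print(z,dx,((proj("side",[[*q,z]])[0]-[210,110])*4+2).round(0))
E
```

```text
0.05 32 [172. 198.]
0.05 -32 [262. 190.]
0.016 32 [174. 241.]
0.016 -32 [262. 234.]
```

```bash
python3 - <<'E'
from h import *
a=np.mean([snapshot("side").astype(float) for _ in range(4)],0)
print("V/(R-B) rows 150-162, cols 246-280")
print("     "+" ".join("%4d"%c for c in range(246,280)))
for r in range(150,162): print(r," ".join("%4d"%v for v in a[r,246:280].mean(1)))
print()
for r in range(150,162): print(r," ".join("%4d"%v for v in (a[r,246:280,0]-a[r,246:280,2])))
E
```

```text
V/(R-B) rows 150-162, cols 246-280
      246  247  248  249  250  251  252  253  254  255  256  257  258  259  260  261  262  263  264  265  266  267  268  269  270  271  272  273  274  275  276  277  278  279
150   48   46   58  109  163  179  149  107   96   96   87   64   53   50   52   51   48   42   44   48   45   57   75   90   94   89   76   57   50   50   52   52   56   58
151   75   73   74  103  157  188  168  122   98   96   88   70   55   46   50   52   49   45   44   48   48   54   72   89   95   90   81   67   60   63   63   65   65   67
152   89   87   85  100  149  183  170  124   98   94   89   72   53   48   51   46   46   42   43   45   45   51   72   90   93   91   87   76   64   66   71   65   70   69
153   83   81   82   91  133  171  164  115   94   96   91   74   54   48   51   51   53   52   54   51   54   56   71   87   92   93   89   78   68   66   66   66   67   68
154   66   64   60   66  103  151  158  114   92   95   92   82   71   66   71   72   77   85   80   79   76   77   82   87   88   87   90   81   67   69   70   67   65   66
155   41   39   32  
[... 2586 characters left out ...]
  50
158   -1   -1   -3   -4   -4    0    4    6    4    3    3    3    1    3    5    4    3    4    1    0    0   -2   -3   -4   -5   -4   -6   -4   -3   -2   12   35   51   53
159   -4   -4   -4   -5   -7   -5   -6   -4   -3   -3   -3   -4   -2   -3   -2   -2   -3   -1   -2   -2   -2   -4   -6   -5   -5   -5   -4   -6   -5   -4    6   27   44   48
160   -3   -5   -7   -7   -7   -6   -7   -4   -6   -4   -4   -6   -4   -3   -4   -3   -3   -4   -5   -3   -4   -3   -4   -3   -3   -5   -6   -4   -6   -4    2   11   23   28
161   -3   -4   -6   -7   -6   -5   -4   -5   -2   -3   -4   -3   -3   -4   -3   -4   -3   -3   -2    0   -3   -2   -3   -4   -2   -3   -5   -5   -5   -1    0    1    6    7
```

The foot corners read off the side picture agree with prediction to about 2 mm, and the recess leaves 9 mm of clearance. I'll shift -1.5 mm in x and lower.

Request:
move_arm(increments=[-0.15,0,-0.8,0,0,0,-0.8,0,0,0,-0.7,0,0,0,-0.5,0,0,0,-0.3,0,0,0,-0.1,0,0,0,0,0,0,0,0,0])

```text
time: 35.1
position: [0.5057, -0.2025, 0.0772]
eef_rot: [-3.138, -0.11, 0.019]
contact_force: [-0.0, -0.2, -1.1]
opening: 0.0487
grasp_force: 62.8
```

Request:
move_arm(increments=[0,0,-0.05,0,0,0,-0.05,0,0,0,-0.05,0,0,0,-0.05,0,0,0,0,0,0,0,0,0,0,0,0,0,0,0,0,0])

```text
time: 35.77
position: [0.5058, -0.2025, 0.0759]
eef_rot: [-3.138, -0.11, 0.018]
contact_force: [-1.9, 0.7, 7.0]
opening: 0.049
grasp_force: 63.8
```

Request:
move_arm(increments=[0,0,0,0,0,0,0,0,0,0,0,0,0,0,0.5,0,0,0,1.5,0,0,0,3,0,0,0,3.5,0,0,0,3,0], fingers=0.8)

```text
time: 36.43
position: [0.5053, -0.2026, 0.1919]
eef_rot: [-3.138, -0.109, 0.02]
contact_force: [0.7, 0.0, 0.7]
opening: 0.0685
grasp_force: 0.0
```

Request:
move_arm(increments=[0.542,1.775,0,0.0196,0.542,1.775,0,0.0196,0.542,1.775,0,0.0196,0.542,1.775,0,0.0196,0.542,1.775,0,0.0196,0.542,1.775,0,0.0196,0.542,1.775,0,0.0196,0.542,1.775,0,0.0196], fingers=0.65)

```text
time: 37.1
position: [0.5491, -0.0596, 0.1905]
eef_rot: [-3.12, -0.357, 0.019]
contact_force: [0.3, -0.1, 0.4]
opening: 0.0555
grasp_force: 0.0
```

Request:
move_arm(increments=[0,0,-2,0,0,0,-3,0,0,0,-3,0,0,0,-2.5,0,0,0,-1.5,0,0,0,0,0,0,0,0,0,0,0,0,0])

```text
time: 37.77
position: [0.5495, -0.0607, 0.0711]
eef_rot: [-3.121, -0.355, 0.018]
contact_force: [0.2, 0.1, 0.5]
opening: 0.0556
grasp_force: 0.0
```

```bash
python3 - <<'E'
from m import *
s=read_state();r=s["eef_rot"];print(s["position"],r,2*np.degrees(np.arctan2(r[1],r[0]))-90)
cv2.imwrite("pics/top9.png",snapshot("top")[:,:,::-1]);cv2.imwrite("pics/side9.png",snapshot("side")[:,:,::-1])
b=masks("pics/side9.png");hsv=cv2.cvtColor(b,cv2.COLOR_BGR2HSV);H,S,V=[hsv[...,i].astype(int) for i in range(3)]
q=proj("side",[[.549,-.06,.014]])[0]
for f in("pics/side0.png","pics/side9.png"):
    b=masks(f);hsv=cv2.cvtColor(b,cv2.COLOR_BGR2HSV);H,S,V=[hsv[...,i].astype(int) for i in range(3)]
    rep("broad "+f,"side",(V<95)&(S>50)&(H>80),q,.014)
# where the white column tops of the placed tower are, top view
b=masks("pics/top9.png");g=b.min(2)
t=np.radians(4);R=np.array([[np.cos(t),-np.sin(t)],[np.sin(t),np.cos(t)]])
for l in((23,23),(23,-23),(-23,23),(-23,-23)):
    p=proj("top",[[*(np.array([.5073,-.2025])+R@np.array(l)/1e3),.096]])[0]; u,v=(p*4+1.5).astype(int)
    w=g[v-16:v+17,u-16:u+17].astype(float);m=w>150;yy,xx=np.nonzero(m)
    print(l,p.round(1),"max",w.max(),"blob",(full((xx.mean()+u-16,yy.mean()+v-16)).round(1) if m.any() else None))
E
```

```text
[ 0.54946292 -0.06065571  0.07114166] [-3.12056317 -0.35524213  0.0176503 ] -437.0109164517189
broad pics/side0.png cen [552.2 -62.2] rectc [551.8 -62.3] sides [31.7 63.6] long ang 91.6
broad pics/side9.png cen [551.8 -60.2] rectc [551.9 -61.7] sides [30.8 64.5] long ang 91.3
(23, 23) [295.9 182. ] max 153.0 blob [296.6 182.7]
(23, -23) [312.8 180.7] max 156.0 blob [312.7 181.6]
(-23, 23) [297.5 198.6] max 155.0 blob [298.3 198. ]
(-23, -23) [314.6 197.3] max 156.0 blob [314. 197.]
```

The tower's column tops lie within 1 px of their predicted places, so it is upright and down. Now I'll grasp the broad spacer.

Request:
move_arm(increments=[0,0,-1.3,0,0,0,-1.3,0,0,0,-1.2,0,0,0,-0.9,0,0,0,-0.5,0,0,0,-0.1,0,0,0,0,0,0,0,0,0])

```text
time: 38.53
position: [0.5492, -0.0605, 0.0175]
eef_rot: [-3.12, -0.355, 0.019]
contact_force: [-0.7, 0.5, 0.1]
opening: 0.0556
grasp_force: 0.0
```

Request:
move_arm(increments=[0,0,0,0,0,0,0,0,0,0,0,0,0,0,0,0,0,0,0,0,0,0,0,0,0,0,0,0,0,0,0,0], fingers=0.2)

```text
time: 39.2
position: [0.5493, -0.0604, 0.018]
eef_rot: [-3.12, -0.356, 0.018]
contact_force: [-1.1, 0.4, 6.5]
opening: 0.0289
grasp_force: 58.3
```

Request:
move_arm(increments=[0,0,0.5,0,0,0,1,0,0,0,1.5,0,0,0,2,0,0,0,2,0,0,0,2,0,0,0,2,0,0,0,2,0])

```text
time: 39.87
position: [0.5487, -0.0604, 0.1491]
eef_rot: [-3.12, -0.355, 0.019]
contact_force: [0.6, 0.4, 0.0]
opening: 0.029
grasp_force: 58.3
```

Request:
move_arm(increments=[0.555,-1.7,0,-0.0196,0.555,-1.7,0,-0.0196,0.555,-1.7,0,-0.0196,0.555,-1.7,0,-0.0196,0.555,-1.7,0,-0.0196,0.555,-1.7,0,-0.0196,0.555,-1.7,0,-0.0196,0.555,-1.7,0,-0.0196])

```text
time: 40.53
position: [0.5937, -0.1975, 0.1479]
eef_rot: [-3.138, -0.108, 0.018]
contact_force: [-1.2, 0.3, -0.1]
opening: 0.0291
grasp_force: 58.3
```

Request:
move_arm(increments=[0,0,-1,0,0,0,-2.5,0,0,0,-2.5,0,0,0,-2,0,0,0,-1,0,0,0,-0.3,0,0,0,0,0,0,0,0,0])

```text
time: 41.2
position: [0.5938, -0.1967, 0.0549]
eef_rot: [-3.138, -0.11, 0.018]
contact_force: [0.3, -0.0, 0.5]
opening: 0.0284
grasp_force: 58.2
```

```bash
python3 - <<'E'
from m import *
s=read_state();r=s["eef_rot"];print(s["position"],r,2*np.degrees(np.arctan2(r[1],r[0]))-90)
z=s["position"][2]-.018
cv2.imwrite("pics/side10.png",snapshot("side")[:,:,::-1])
b=masks("pics/side10.png");hsv=cv2.cvtColor(b,cv2.COLOR_BGR2HSV);H,S,V=[hsv[...,i].astype(int) for i in range(3)]
q=proj("side",[[.594,-.1815,z+.006]])[0]
rep("broad","side",(S>50)&(H>80)&(H<125)&(V>25),q,z+.014)
ce,bx,_=comp((S>50)&(H>80)&(H<125)&(V>25),q);print(q,ce,bx.round(1).tolist())
E
```

```text
[ 0.59380277 -0.19670543  0.05493622] [-3.13791397 -0.10994039  0.01772032] -445.9867956392532
broad cen [ 599.1 -165.9] rectc [ 597.1 -164.8] sides [31.1 38.8] long ang 148.2
[232.54093987 160.28762283] [[230.63439986 160.20562184]] [[225.0, 161.5], [226.0, 156.7], [237.8, 159.2], [236.8, 164.0]]
```

Request:
move_arm(increments=[-0.1,0,-0.6,0,0,0,-0.6,0,0,0,-0.4,0,0,0,-0.2,0,0,0,-0.1,0,0,0,0,0,0,0,0,0,0,0,0,0])

```text
time: 41.92
position: [0.5925, -0.1965, 0.0353]
eef_rot: [-3.138, -0.11, 0.019]
contact_force: [-0.4, -0.2, 0.3]
opening: 0.0289
grasp_force: 58.2
```

Request:
move_arm(increments=[0,0,-0.05,0,0,0,-0.05,0,0,0,-0.05,0,0,0,-0.05,0,0,0,0,0,0,0,0,0,0,0,0,0,0,0,0,0])

```text
time: 42.58
position: [0.5924, -0.1964, 0.034]
eef_rot: [-3.137, -0.11, 0.018]
contact_force: [-1.9, 1.4, 9.2]
opening: 0.0291
grasp_force: 59.3
```

Contact came at the expected height. I'll release, lift, retreat to +y out of the camera's way and check everything.

Request:
move_arm(increments=[0,0,0,0,0,0,0,0,0,0,0,0,0,0,0.5,0,0,0,1.5,0,0,0,3,0,0,0,3.5,0,0,0,3.5,0], fingers=0.5)

```text
time: 43.25
position: [0.5918, -0.1964, 0.1542]
eef_rot: [-3.137, -0.11, 0.021]
contact_force: [0.8, -0.2, -0.0]
opening: 0.0426
grasp_force: 0.0
```

Request:
move_arm(increments=[0,3,1,0,0,3,1,0,0,3,1,0,0,3,1,0,0,3,0,0,0,3,0,0,0,3,0,0,0,3,0,0])

```text
time: 43.92
position: [0.5921, 0.045, 0.1936]
eef_rot: [-3.137, -0.11, 0.018]
contact_force: [1.2, 0.3, 0.5]
opening: 0.0424
grasp_force: 0.0
```

Request:
move_arm(increments=[0,3,0,0,0,3,0,0,0,3,0,0,0,2,0,0,0,1,0,0,0,0,0,0,0,0,0,0,0,0,0,0])

```text
time: 44.58
position: [0.5925, 0.1614, 0.1934]
eef_rot: [-3.139, -0.107, 0.019]
contact_force: [-0.7, 0.8, 0.6]
opening: 0.0427
grasp_force: 0.0
```

```bash
python3 - <<'E'
from m import *
cv2.imwrite("pics/top11.png",snapshot("top")[:,:,::-1])
b=masks("pics/top11.png");hsv=cv2.cvtColor(b,cv2.COLOR_BGR2HSV);H,S,V=[hsv[...,i].astype(int) for i in range(3)]
P=lambda x,y,z:proj("top",[[x/1e3,y/1e3,z/1e3]])[0]
gold=(S>50)&(H>15)&(H<40);sat=(S>90)&(H>15)&(H<40)
rep("mod exp 447,-361","top",gold&(V>110),P(447,-360,50),.05)
rep("tall exp 516,-394","top",sat,P(516,-394,40),.034)
rep("broad exp 594,-196","top",(S>45)&(H>85)&(H<125),P(594,-196,40),.030)
rep("short exp 686,143","top",sat,P(686,143,13),.013)
rep("red","top",(S>120)&((H<8)|(H>172)),P(338,-21,18),.018)
w=V[int(P(520,-337,26)[1]*4)-60:int(P(520,-337,26)[1]*4)+60,int(P(520,-337,26)[0]*4)-50:int(P(520,-337,26)[0]*4)+50]
print("att dark box", onz("top",[full((np.nonzero(w[30:90,25:75]<70)[1].mean()+25+int(P(520,-337,26)[0]*4)-50,np.nonzero(w[30:90,25:75]<70)[0].mean()+30+int(P(520,-337,26)[1]*4)-60))],.026)*1e3)
print(read_state()["position"])
E
```

```text
mod exp 447,-361 cen [ 446.  -362.2] rectc [ 446.6 -360.6] sides [43.2 87.1] long ang 85.2
tall exp 516,-394 cen [ 515.6 -397.5] rectc [ 515.8 -397.2] sides [29.8 29.7] long ang 89.6
broad exp 594,-196 cen [ 596.7 -197.1] rectc [ 597.2 -196.7] sides [28.5 33.4] long ang 7.5
short exp 686,143 cen [659.1 352.2] rectc [658.6 352. ] sides [ 5.9 28. ] long ang 48.8
red cen [339.4 -20.4] rectc [339.3 -20.4] sides [18.7 18.6] long ang 141.0
att dark box [[ 520.68162882 -336.39691473]]
[0.59256549 0.16131549 0.19340214]
```

```bash
python3 -c "
from plant import *
print(finish_job())"
```

```text
the job is handed in; nothing more can be done
None
```

All five parts are in their recesses, upright and set down at the expected floor height, and the job was handed in at about 45 s; I never touched the short spacer or the spool, but the arm hid the short spacer in the last picture and I did not re-measure the spool.

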